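# Tap the paint tins shut

## Robot

A 6-joint arm with a two-finger parallel gripper is mounted at the origin on the work surface. World frame = base frame: x ahead of the robot, y to its left, z up, the work surface at z = 0. Lengths are in m, angles in degrees, forces in N, time in s.
With the tool pointing down it reaches from about 0.325 to 0.775 m from the base axis. Payload 9.3 kg.
Tool frame: the origin (TCP) lies at the very end of the fingers, on their centre line; the grasp point (between the pads) lies manip.grip_depth behind it (manip.grip_depth is the distance from the TCP to the grasp point, in m); y points along the fingers, x is the direction in which the jaws open and shut, and the axes are right-handed (so a half turn about y gives the same grasp; the last joint's range is limited). The gripper opens to 85 mm and grips with 20 to 120 N. Pads are 22 mm wide; open, the fingers measure 114 mm over their backs; the gripper's body (76 mm by 85 mm) begins 54 mm behind the grasp point. The pads swing forward as they close: fully open they stand 13 mm farther back than shut.
Start: joints at [-72.972, 14.817, 1.232, 76.415, 0, 81.257], TCP at [0.239, -0.495, 0.231] pointing down, gripper open.
Joint ranges: [-174.27, 174.27], [-52.1, 104.24], [-59.71, 78.15], [-110.17, 111.67], [-87.03, 83.33], [-180, 180]. Speed limits (degrees/s): [127.2, 127.2, 159.86, 180, 180, 180].

## Interface

Orientations are given as [roll, pitch, yaw] about the fixed x, y, z axes, in that order (R = Rz(yaw) Ry(pitch) Rx(roll)).
In Python, from cell import sense, optics, close_job, manip gives the robot as it stands. The module is installed in compiled form; this text tells all that it offers.
- The arm moves only by the tool play_rows, never from a script. Its argument "deltas" is a list that holds one entry, the list of rows, each a list of 6 numbers: the shift along the tool's x, y, z in cm, then the turn, a rotation vector about the tool's x, y, z in degrees. A call has 1 to 8 rows; each row is the pose to reach, as a shift and turn from the pose commanded when the call began, along the tool's axes at that moment; what a row does not reach only later rows make up. A row lasts 1/10 s, in which the tool goes at most 50 mm and 8.59 degrees, less where a joint would pass 70% of its speed; a pose out of reach is approached as far as the arm can. A call with a gripper value outside its range is refused whole. "grip" is the closure, from 0 (fully open) to 1 (shut), set as the call begins (left out, the last holds). The fingers move at their own pace and stop on an object; the grip force is fixed at half the most. Time passes only in rows, so rows that repeat a pose let the fingers close. It gives the time, the measured TCP pose, the force and the opening at its end, in the units of the state.
- sense(): the state, without advancing time (a new reading comes with each control period).
- optics.read_camera(name): name is "scene" or "top" or "wrist"; returns a dict with "img" (420x560x3 uint8, red, green, blue), "depth" (420x560 float32, m along the optical axis (not along the pixel's ray), 0 where there is no reading), "camera_matrix" (3x3 intrinsics, pixels), "camera_from_world" (4x4, takes a point from world to camera coordinates). Camera axes: x right, y up, looking along -z (the intrinsics and any distortion apply to the point x, -y, -z); pixel columns grow to the right and rows downward; lengths in m; the calibration is good to about 2 mm. A picture is of the moment at which its call begins.
- close_job(): hands the job in, once; it reports no verdict.
The state is a dict: "time_s": time; "q": joint angles; "dq": joint speeds; "tau": joint torques, N m; "eef_pos": TCP position; "eef_rot": TCP orientation; "ft_force": force on the tool from outside, world axes, zero at the start; "ft_torque": the same for the moment, N m; "gripper_width": opening from 0.0 (shut) to 1.0 (fully open).
Only numpy, scipy, OpenCV 4.12 (cv2) and the standard library are available. Lean on these libraries where they do the work, as an engineer would, in place of code of your own. Each camera call takes 0.05 s, during which the arm holds its last target. There are 200 camera calls.

## Task

Close up the three steel paint tins before the paint skins over: with a fingertip, lightly press each loose lid down until it sits fully home on its rim, the smallest tin first, then the medium one, then the largest. Only touch the lids: do not pinch, lift, tip or shift the tins, do not press hard, and leave the other things on the bench where they are.

Things in the scene. Friction and masses are not known exactly. Their poses are not given: they have to be found in the camera images.
- tin_small: the small paint tin: a loose, upright, round steel tin with a paper band, 50 mm across and 60 mm high to its rim (lid not counted); origin at the centre of its underside, z up. The three tins differ only in size and stand in any order on the bench.
- lid_small_top (a point): centre of the top face of the small tin's lid, a flat round plain steel disc 54 mm across and 4 mm thick with an 8 mm thick dark soft rubber seal under it; with the lid fully home this point is 72 mm above the bench
- lid_small (a joint): how far the small tin's lid stands above home, in metres: 0 = fully home, its rubber seal resting on the rim; it starts 8 to 12 mm high with a narrower plug showing in the gap. It slides straight down under a steady push of about 3 to 5 N on its top and stays where it is left; once it is home the disc still gives up to 6 mm on its soft seal, about 1 mm for each further 2.5 N, and springs back when let go, so the force rises softly at the end. It can be pulled off upward.
- tin_medium: the medium paint tin: a loose, upright, round steel tin with a paper band, 68 mm across and 90 mm high to its rim (lid not counted); origin at the centre of its underside, z up. The three tins differ only in size and stand in any order on the bench.
- lid_medium_top (a point): centre of the top face of the medium tin's lid, a flat round plain steel disc 72 mm across and 4 mm thick with an 8 mm thick dark soft rubber seal under it; with the lid fully home this point is 102 mm above the bench
- lid_medium (a joint): how far the medium tin's lid stands above home, in metres: 0 = fully home, its rubber seal resting on the rim; it starts 8 to 12 mm high with a narrower plug showing in the gap. It slides straight down under a steady push of about 3 to 5 N on its top and stays where it is left; once it is home the disc still gives up to 6 mm on its soft seal, about 1 mm for each further 2.5 N, and springs back when let go, so the force rises softly at the end. It can be pulled off upward.
- tin_large: the large paint tin: a loose, upright, round steel tin with a paper band, 84 mm across and 125 mm high to its rim (lid not counted); origin at the centre of its underside, z up. The three tins differ only in size and stand in any order on the bench.
- lid_large_top (a point): centre of the top face of the large tin's lid, a flat round plain steel disc 88 mm across and 4 mm thick with an 8 mm thick dark soft rubber seal under it; with the lid fully home this point is 137 mm above the bench
- lid_large (a joint): how far the large tin's lid stands above home, in metres: 0 = fully home, its rubber seal resting on the rim; it starts 8 to 12 mm high with a narrower plug showing in the gap. It slides straight down under a steady push of about 3 to 5 N on its top and stays where it is left; once it is home the disc still gives up to 6 mm on its soft seal, about 1 mm for each further 2.5 N, and springs back when let go, so the force rises softly at the end. It can be pulled off upward.
- tape: a paper roll of tape lying flat, 90 mm across, 24 mm high (bystander); origin at the centre of its underside
- jar: a capped glass jar, 60 mm across, 75 mm high (bystander, not a tin); origin at the centre of its underside
- spraycan: an upright white spray can, 65 mm across, 204 mm high (bystander); origin at the centre of its underside
- cross: a white-painted board cutout in the shape of a cross, about 160 mm across, 9 mm thick, lying flat (bystander); origin at its centre, underside
- arrow: a white-painted board cutout in the shape of an arrow, about 210 mm long, 9 mm thick, lying flat (bystander); origin near its middle, underside
- brushpot: an open steel pot full of paintbrushes, 76 mm across, about 215 mm high with the brushes (bystander); origin at the centre of its underside
- brush: a paintbrush lying on the bench, some 200 mm long (bystander)

How it is judged (in metres and radians):
On the way, in this order (a step that is already met when the one before it is completed fails the run):
1. the small tin's lid is pressed fully home (value of joint lid_small below 0.0025 m), for 0.1 s.
2. the medium tin's lid is pressed fully home (value of joint lid_medium below 0.0025 m), for 0.1 s.
3. the large tin's lid is pressed fully home (value of joint lid_large below 0.0025 m), for 0.1 s.
At the end, for the whole second after the job is handed in: All three lids are within 2.5 mm of fully home, closed in the order small, medium, large; the tins stand upright and still within 20 mm of where they began, and the other listed things are within 25 mm of where they began (value of joint each of lid_small, lid_medium, lid_large below 0.0025 m and height (world z) of each of tin_small, tin_medium, tin_large below 0.006 m and angle between each of tin_small, tin_medium, tin_large's own z axis and vertical below 0.08 rad and distance of each of tin_small, tin_medium, tin_large from where it was at the start of the episode below 0.02 m and linear speed of each of tin_small, tin_medium, tin_large below 0.02 m/s and distance of each of tape, jar, spraycan, cross, arrow, brushpot, brush from where it was at the start of the episode below 0.025 m); the robot touches nothing.
It fails at once if a lid pressed down out of turn (before the next smaller tin is closed) ((value of joint lid_medium below 0.0055 m and value of joint lid_small above 0.0035 m) or (value of joint lid_large below 0.0055 m and value of joint lid_small above 0.0035 m) or (value of joint lid_large below 0.0055 m and value of joint lid_medium above 0.0035 m)).
It fails at once if a tin or its lid pressed with more than 25 N (contact force between any of tin_small, tin_medium, tin_large and the fingers above 25 N or contact force between any of tin_small, tin_medium, tin_large and the arm above 25 N).
It fails at once if a lid pulled up off its tin (more than 16 mm proud) (value of joint any of lid_small, lid_medium, lid_large above 0.016 m).
It fails at once if a tin lifted (over 10 mm), tipped (over 0.2 rad) or shifted by more than 20 mm (height (world z) of any of tin_small, tin_medium, tin_large above 0.01 m or angle between any of tin_small, tin_medium, tin_large's own z axis and vertical above 0.2 rad or distance of any of tin_small, tin_medium, tin_large from where it was at the start of the episode above 0.02 m).
It fails at once if another thing on the bench moved by more than 25 mm (distance of any of tape, jar, spraycan, cross, arrow, brushpot, brush from where it was at the start of the episode above 0.025 m).
It also fails if it takes over 53 s, if anything falls off the work surface, if the arm or the gripper's body presses on something with over 40 N, if the wrist force passes 120 N, or if a joint passes its speed limit or range.

## Working session

There is one attempt and no reset: what is moved stays moved. The work goes in short steps, Python scripts to look and compute and a tool call to move; the robot and the scene stay as the last step left them, time stands still between calls to the robot, and variables do not carry over. Pictures are saved under pics/ and viewed, about 8 in all and at most 12, crops included, and the job is handed in when it is done.

Besides the shell and the picture viewer there is one more tool, called as name(argument=value, ...) on one line, values as JSON. play_rows: Moves the arm, as the interface text tells. Its arguments: {"type":"object","properties":{"deltas":{"type":"array","items":{"type":"array","items":{"type":"array","items":{"type":"number"}}}},"grip":{"type":"number"}},"required":["deltas"]}

```bash
mkdir -p pics; cat > h.py <<'E'
import numpy as np, cv2
from cell import sense, optics, close_job, manip
def cam(n):
    c=optics.read_camera(n); return c
def world(c):
    K=c["camera_matrix"];d=c["depth"];h,w=d.shape
    v,u=np.mgrid[:h,:w]
    P=np.stack([(u-K[0,2])/K[0,0]*d,-(v-K[1,2])/K[1,1]*d,-d,np.ones_like(d)],-1)
    W=P@np.linalg.inv(c["camera_from_world"]).T
    W[d==0]=np.nan
    return W[...,:3]
E
python3 - <<'E'
from h import *
s=sense();print(s, manip.grip_depth)
for n in("top","scene"):
    c=cam(n);cv2.imwrite(f"pics/{n}0.png",c["img"][...,::-1]);np.savez(f"{n}0.npz",**c)
    print(n,c["camera_matrix"].tolist(),np.linalg.inv(c["camera_from_world"])[:3].round(3).tolist())
E
```

```text
{'time_s': 0.0, 'q': array([-7.29703915e+01,  1.48502267e+01,  1.18847520e+00,  7.64134122e+01,
        7.89778347e-04,  8.12564809e+01]), 'dq': array([ 0.0408299 , -0.03968745, -0.06062272, -0.02063278, -0.0421633 ,
       -0.13158121]), 'tau': array([ 3.78795317e-03, -5.55645204e+01,  3.44523847e+01,  1.37708182e-02,
        1.49241287e-04,  3.02592844e-05]), 'eef_pos': array([ 0.23906106, -0.49502192,  0.23066241]), 'eef_rot': array([-8.99877936e+01,  7.41701881e-02, -6.42268651e+01]), 'ft_force': array([-0.3561033 , -0.69931247,  0.44263958]), 'ft_torque': array([ 0.03708382,  0.00566909, -0.0239222 ]), 'gripper_width': 1.0031753440975633} 0.0187
top [[519.9283441032455, 0.0, 281.6519803229412], [0.0, 519.9283441032455, 200.91985999702655], [0.0, 0.0, 1.0]] [[-0.004, 0.996, -0.09, 0.45], [-1.0, -0.004, -0.0, -0.029], [-0.001, 0.09, 0.996, 1.428]]
scene [[381.8563639640519, 0.0, 280.0215020362484], [0.0, 381.8563639640519, 206.22303465483162], [0.0, 0.0, 1.0]] [[0.9, -0.303, 0.312, 0.89], [0.435, 0.627, -0.646, -0.685], [0.0, 0.717, 0.697, 0.825]]
```

View pics/top0.png

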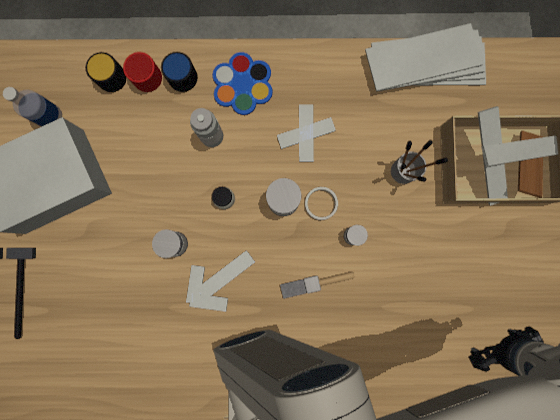

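View pics/scene0.png

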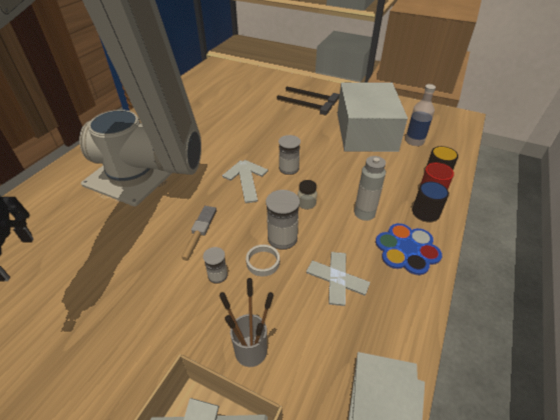

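The top view shows the small tin at (356,236), the large at (284,197) and the medium at (168,244). The jar is at (222,197) and the tape ring at (321,203). Next I measure the lids from depth.

```bash
python3 - <<'E'
from h import *
for n in("top","scene"):
    c=dict(np.load(f"{n}0.npz"));W=world(c);np.save(n+"W.npy",W)
    if n=="top":
        for nm,(u,v) in dict(small=(356,236),large=(284,197),medium=(168,244),jar=(222,197),can=(203,120),pot=(408,168)).items():
            R=25;w=W[v-R:v+R,u-R:u+R].reshape(-1,3);z0=np.nanmedian(W[v-3:v+4,u-3:u+4,2])
            m=np.abs(w[:,2]-z0)<.005
            p=w[m];print(nm,p.mean(0).round(4),"z med",np.median(p[:,2]).round(4),"ctr",((p[:,:2].max(0)+p[:,:2].min(0))/2).round(4),"ext",np.ptp(p[:,:2],axis=0).round(3),"zmax",np.nanmax(w[:,2]).round(3))
    else:
        ref=dict(small=(None))
        for nm,(u,v) in dict(small=(215,257),large=(283,203),medium=(289,142),jar=(308,187)).items():
            R=22;w=W[v-R:v+R,u-R:u+R].reshape(-1,3);z0=np.nanmedian(W[v-1:v+2,u-1:u+2,2])
            p=w[np.abs(w[:,2]-z0)<.004];print(nm,"ctr",((p[:,:2].max(0)+p[:,:2].min(0))/2).round(4),"ext",np.ptp(p[:,:2],axis=0).round(3),"z",np.median(p[:,2]).round(4))
E
```

```text
small [ 0.4845 -0.2223  0.0834] z med 0.0835 ctr [ 0.4853 -0.2231] ext [0.052 0.052] zmax 0.091
large [ 0.5812 -0.0324  0.1459] z med 0.1458 ctr [ 0.5809 -0.0325] ext [0.085 0.084] zmax 0.154
medium [0.4642 0.2638 0.1127] z med 0.1126 ctr [0.4637 0.2645] ext [0.07  0.069] zmax 0.122
jar [0.5877 0.1294 0.075 ] z med 0.0749 ctr [0.5873 0.1298] ext [0.05  0.053] zmax 0.085
can [0.7631 0.1653 0.197 ] z med 0.1966 ctr [0.7634 0.1661] ext [0.05  0.051] zmax 0.209
pot [ 0.6646 -0.3711  0.0065] z med 0.006 ctr [ 0.6704 -0.3771] ext [0.137 0.139] zmax 0.211
small ctr [ 0.4868 -0.2235] ext [0.053 0.053] z 0.0824
large ctr [ 0.5835 -0.0332] ext [0.087 0.09 ] z 0.145
medium ctr [0.4663 0.2625] ext [0.071 0.074] z 0.1116
jar ctr [0.5906 0.1288] ext [0.051 0.054] z 0.0741
```

play_rows(deltas=[[[-1.7,0.5,4.2,0,-8,0],[-3.4,1,8.5,0,-16,0],[-5.2,1.5,12.7,0,-24,0],[-6.9,2,17,0,-32,0],[-8.6,2.5,21.2,0,-40,0],[-10.3,3,25.5,0,-48,0],[-12.1,3.5,29.8,0,-56,0],[-13.8,4,34,0,-64.2,0]]], grip=1)

```text
time_s: 0.9
eef_pos: [0.4862, -0.2214, 0.1909]
eef_rot: [-90.0, 0.0, 0.3]
ft_force: [0.5, -0.6, 0.5]
gripper_width: -0.002
```

play_rows(deltas=[[[0,0,0,0,0,0],[0,0,0,0,0,0],[0,0,0,0,0,0]]])

```text
time_s: 1.2
eef_pos: [0.4849, -0.2237, 0.1912]
eef_rot: [-90.0, 0.0, -0.1]
ft_force: [0.1, -0.7, 0.0]
gripper_width: 0.003
```

```bash
python3 - <<'E'
from h import *
s=sense();print({k:np.round(v,3) for k,v in s.items()})
c=cam("wrist");cv2.imwrite("pics/w1.png",c["img"][...,::-1])
E
```

```text
{'time_s': np.float64(1.2), 'q': array([-3.3762e+01,  1.4125e+01, -5.6120e+00,  7.0286e+01, -1.5000e-02,
        5.6351e+01]), 'dq': array([-1.089, -0.301,  0.101, -0.044,  0.101, -0.153]), 'tau': array([ 1.2900e+00, -5.3484e+01,  3.3596e+01,  5.0000e-03,  4.2000e-02,
       -6.0000e-03]), 'eef_pos': array([ 0.485, -0.224,  0.191]), 'eef_rot': array([-9.00e+01,  2.70e-02, -1.12e-01]), 'ft_force': array([ 0.05 , -0.74 ,  0.023]), 'ft_torque': array([-0.027, -0.006,  0.013]), 'gripper_width': np.float64(0.003)}
```

View pics/w1.png

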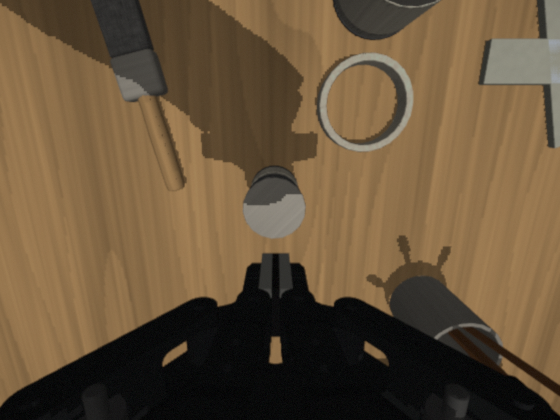

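The shut fingers are over the small tin, with its lid at (275,207), and the brush pot is clear on the right. I descend to about 6 mm above the lid.

play_rows(deltas=[[[0,3,0,0,0,0],[0,6,0,0,0,0],[0,8,0,0,0,0],[0,9,0,0,0,0],[0,9.7,0,0,0,0],[0,10.1,0,0,0,0],[0,10.1,0,0,0,0],[0,10.1,0,0,0,0]]])

```text
time_s: 2.05
eef_pos: [0.4856, -0.2235, 0.091]
eef_rot: [-90.0, -0.1, -0.0]
ft_force: [0.4, -0.9, -0.5]
gripper_width: -0.004
```

```bash
python3 - <<'E'
from h import *
s=sense();print(s["eef_pos"],s["ft_force"])
c=cam("wrist");W=world(c);m=(np.abs(W[...,2]-.083)<.006)&(np.hypot(W[...,0]-.4855,W[...,1]+.223)<.05)
p=W[m];print(len(p),np.median(p[:,2]),p.min(0),p.max(0))
E
```

```text
[ 0.48562974 -0.22349705  0.09100431] [ 0.38067157 -0.92442631 -0.54935247]
4616 0.08165968093487802 [ 0.45532379 -0.24137794  0.07791073] [ 0.50880907 -0.19472074  0.08391869]
```

play_rows(deltas=[[[0,0.2,0,0,0,0],[0,0.4,0,0,0,0],[0,0.6,0,0,0,0],[0,0.8,0,0,0,0],[0,1.0,0,0,0,0],[0,1.0,0,0,0,0]]])

```text
time_s: 2.7
eef_pos: [0.4853, -0.2231, 0.0801]
eef_rot: [-90.0, 0.0, -0.0]
ft_force: [0.5, 0.2, -0.3]
gripper_width: 0.003
```

play_rows(deltas=[[[0,0.15,0,0,0,0],[0,0.3,0,0,0,0],[0,0.3,0,0,0,0]]])

```text
time_s: 3.0
eef_pos: [0.4853, -0.2232, 0.0771]
eef_rot: [-90.0, 0.0, -0.0]
ft_force: [1.5, -0.2, 0.5]
gripper_width: -0.0
```

```bash
python3 - <<'E'
from h import *
s=sense();print(s["eef_pos"],s["ft_force"])
c=cam("scene");W=world(c)
u,v=215,257
w=W[v-22:v+22,u-22:u+22].reshape(-1,3)
p=w[(np.hypot(w[:,0]-.4865,w[:,1]+.223)<.022)&(w[:,2]>.06)&(w[:,2]<.09)];print("scene lid z",np.percentile(p[:,2],[5,25,50,75,95]))
im=c["img"][v-110:v+60,u-100:u+100,::-1];cv2.imwrite("pics/s1.png",cv2.resize(im,None,fx=3,fy=3))
E
```

```text
[ 0.48529687 -0.22320086  0.07711256] [ 1.54040597 -0.18073044  0.53962655]
scene lid z [0.07423325 0.07576208 0.07688323 0.07824844 0.08807199]
```

View pics/s1.png

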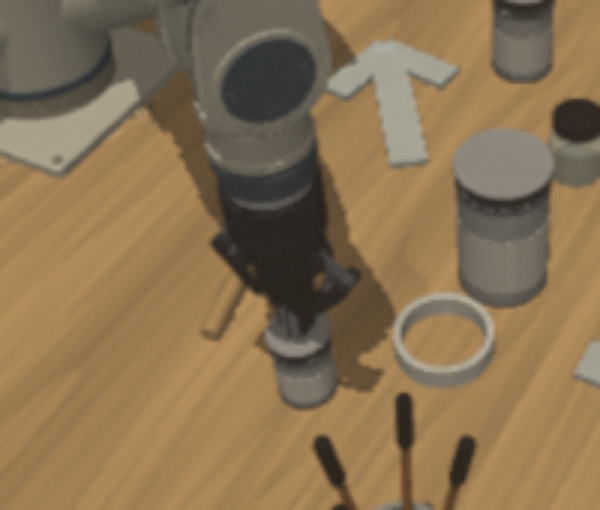

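The crop shows the fingertip on the small lid near (300,335). The lid top is now at about z = 0.077, so it follows the finger. I carry on in small steps.

play_rows(deltas=[[[0,0.1,0,0,0,0],[0,0.2,0,0,0,0],[0,0.3,0,0,0,0],[0,0.4,0,0,0,0]]])

```text
time_s: 3.45
eef_pos: [0.4853, -0.2232, 0.0732]
eef_rot: [-90.0, -0.0, -0.0]
ft_force: [-0.5, 1.7, 4.3]
gripper_width: 0.002
```

play_rows(deltas=[[[0,0.1,0,0,0,0]]])

```text
time_s: 3.55
eef_pos: [0.4854, -0.2232, 0.0722]
eef_rot: [-90.0, -0.0, -0.0]
ft_force: [-0.4, 1.1, 3.1]
gripper_width: 0.002
```

play_rows(deltas=[[[0,0.1,0,0,0,0]]])

```text
time_s: 3.65
eef_pos: [0.4854, -0.2232, 0.0713]
eef_rot: [-90.0, -0.0, -0.0]
ft_force: [-0.6, 1.0, 6.4]
gripper_width: -0.002
```

play_rows(deltas=[[[0,0.1,0,0,0,0]]])

```text
time_s: 3.75
eef_pos: [0.4854, -0.2233, 0.0705]
eef_rot: [-90.0, -0.0, -0.0]
ft_force: [-1.2, 1.0, 8.5]
gripper_width: -0.001
```

play_rows(deltas=[[[0,0.05,0,0,0,0],[0,0.05,0,0,0,0]]])

```text
time_s: 3.95
eef_pos: [0.4854, -0.2232, 0.0702]
eef_rot: [-90.0, -0.0, -0.0]
ft_force: [-2.0, 1.5, 9.5]
gripper_width: -0.002
```

play_rows(deltas=[[[0,-0.3,0,0,0,0],[0,-1,0,0,0,0],[0,-3,0,0,0,0],[0,-6,0,0,0,0],[0,-9,0,0,0,0],[0,-11,0,0,0,0],[0,-12,0,0,0,0],[0,-12,0,0,0,0]]])

```text
time_s: 4.75
eef_pos: [0.4857, -0.2235, 0.1907]
eef_rot: [-90.1, -0.1, -0.0]
ft_force: [-0.5, -0.4, -0.1]
gripper_width: -0.003
```

```bash
cat > chk.py <<'E'
from h import *
s=sense();print(s["time_s"],s["eef_pos"],s["ft_force"],s["q"].round(1))
L=dict(small=(.486,-.223,.072),medium=(.465,.2638,.102),large=(.582,-.0327,.137))
for n in("scene","top","wrist"):
    c=cam(n);W=world(c).reshape(-1,3)
    for k,(x,y,z) in L.items():
        p=W[(np.hypot(W[:,0]-x,W[:,1]-y)<.022)&(np.abs(W[:,2]-z)<.016)]
        if len(p)>30: print(n,k,len(p),"z-home mm",((np.percentile(p[:,2],[10,50,90])-z)*1e3).round(1))
E
python3 chk.py
```

```text
4.75 [ 0.4856703  -0.22347564  0.19067289] [-0.48853823 -0.38769244 -0.13839923] [-33.7  14.1  -5.7  70.1  -0.   56.3]
scene small 196 z-home mm [-2.  -0.6  1.1]
scene medium 80 z-home mm [ 8.1  9.7 11.2]
scene large 153 z-home mm [6.6 8.2 9.9]
top small 104 z-home mm [-4.5 -0.2  4.5]
top medium 239 z-home mm [ 7.  10.6 14. ]
top large 244 z-home mm [ 5.6  8.8 12.3]
wrist small 1889 z-home mm [-2.2 -1.3 -0.5]
```

The small lid is home (0 to -1 mm against nominal, and it held after release). Next is the medium tin.

play_rows(deltas=[[[-0.2,0,3,0,0,0],[-0.4,0,7,0,0,0],[-0.6,0,11,0,0,0],[-0.8,0,15.5,0,0,0],[-1.0,0,20,0,0,0],[-1.2,0,24.5,0,0,0]]])

```text
time_s: 5.5
eef_pos: [0.4725, 0.0235, 0.1886]
eef_rot: [-90.0, 0.1, -0.1]
ft_force: [0.8, 1.1, -0.6]
gripper_width: 0.004
```

play_rows(deltas=[[[-0.2,0,4.5,0,0,0],[-0.4,0,9,0,0,0],[-0.5,0,13.5,0,0,0],[-0.7,0,18,0,0,0],[-0.8,0,22,0,0,0],[-0.9,0,24.2,0,0,0],[-0.9,0,24.2,0,0,0],[-0.9,0,24.2,0,0,0]]])

```text
time_s: 6.3
eef_pos: [0.464, 0.2638, 0.1886]
eef_rot: [-90.1, 0.1, 0.0]
ft_force: [-0.1, 0.0, 0.1]
gripper_width: 0.004
```

play_rows(deltas=[[[0.1,2,0,0,0,0],[0.1,4,0,0,0,0],[0.1,5.5,0,0,0,0],[0.1,6.5,0,0,0,0],[0.1,6.9,0,0,0,0],[0.1,7,0,0,0,0],[0.1,7,0,0,0,0]]])

```text
time_s: 7.0
eef_pos: [0.4659, 0.2636, 0.1202]
eef_rot: [-90.0, -0.0, -0.1]
ft_force: [0.0, 0.2, 0.1]
gripper_width: -0.001
```

play_rows(deltas=[[[0,0.2,0,0,0,0],[0,0.4,0,0,0,0],[0,0.6,0,0,0,0],[0,0.8,0,0,0,0],[0,0.9,0,0,0,0],[0,1.0,0,0,0,0]]])

```text
time_s: 7.6
eef_pos: [0.4656, 0.2639, 0.1099]
eef_rot: [-90.0, -0.0, -0.0]
ft_force: [-0.2, 0.2, 4.5]
gripper_width: 0.002
```

play_rows(deltas=[[[0,0.1,0,0,0,0],[0,0.2,0,0,0,0],[0,0.3,0,0,0,0]]])

```text
time_s: 7.9
eef_pos: [0.4656, 0.2639, 0.1068]
eef_rot: [-90.0, -0.0, -0.0]
ft_force: [-0.5, 0.4, 3.6]
gripper_width: 0.0
```

play_rows(deltas=[[[0,0.1,0,0,0,0],[0,0.2,0,0,0,0],[0,0.3,0,0,0,0],[0,0.4,0,0,0,0]]])

```text
time_s: 8.3
eef_pos: [0.4656, 0.2639, 0.1027]
eef_rot: [-90.0, -0.0, -0.0]
ft_force: [-0.2, 0.0, 3.6]
gripper_width: 0.002
```

play_rows(deltas=[[[0,0.1,0,0,0,0]]])

```text
time_s: 8.4
eef_pos: [0.4656, 0.2639, 0.1017]
eef_rot: [-90.0, -0.0, -0.0]
ft_force: [-0.1, 0.4, 5.1]
gripper_width: 0.001
```

play_rows(deltas=[[[0,0.1,0,0,0,0]]])

```text
time_s: 8.5
eef_pos: [0.4656, 0.2639, 0.1009]
eef_rot: [-90.0, -0.0, -0.0]
ft_force: [-0.9, 1.0, 7.3]
gripper_width: -0.0
```

play_rows(deltas=[[[0,0.1,0,0,0,0],[0,0.1,0,0,0,0]]])

```text
time_s: 8.7
eef_pos: [0.4656, 0.2639, 0.1001]
eef_rot: [-90.0, -0.0, -0.0]
ft_force: [-2.7, 0.4, 9.3]
gripper_width: 0.004
```

play_rows(deltas=[[[0,-0.3,0,0,0,0],[0,-1,0,0,0,0],[0,-3,0,0,0,0],[0,-6,0,0,0,0],[0,-8,0,0,0,0],[0,-9,0,0,0,0],[0,-9,0,0,0,0]]])

```text
time_s: 9.4
eef_pos: [0.466, 0.2639, 0.1907]
eef_rot: [-90.0, -0.1, -0.0]
ft_force: [-0.1, 0.1, -0.1]
gripper_width: -0.0
```

```bash
python3 chk.py
```

```text
9.4 [0.46598515 0.26392558 0.1906937 ] [-0.0682005   0.06110711 -0.0559012 ] [ 20.5  14.2  -5.6  70.1  -0.  110.6]
scene small 195 z-home mm [-1.9 -0.4  1.2]
scene medium 82 z-home mm [-3.  -1.   0.8]
scene large 154 z-home mm [6.5 7.9 9.2]
top small 225 z-home mm [-3.5  0.   3.5]
top medium 199 z-home mm [-3.   0.4  3.6]
top large 243 z-home mm [ 6.   9.1 12.3]
wrist medium 2337 z-home mm [-2.1 -1.3 -0.5]
```

Medium is home. Now the large tin.

play_rows(deltas=[[[1.2,0,-3,0,0,0],[2.9,0,-7.4,0,0,0],[4.6,0,-11.8,0,0,0],[6.3,0,-16.2,0,0,0],[8,0,-20.6,0,0,0],[9.7,0,-25,0,0,0],[11,0,-28.3,0,0,0],[11.6,0,-29.7,0,0,0]]])

```text
time_s: 10.35
eef_pos: [0.5818, -0.0362, 0.1881]
eef_rot: [-90.0, 0.1, -0.2]
ft_force: [0.2, 0.6, -0.6]
gripper_width: -0.003
```

play_rows(deltas=[[[0,0,0,0,0,0],[0,0,0,0,0,0],[0,0,0,0,0,0]]])

```text
time_s: 10.65
eef_pos: [0.5809, -0.0319, 0.1896]
eef_rot: [-90.0, 0.0, 0.1]
ft_force: [-0.5, 0.6, -1.3]
gripper_width: 0.001
```

play_rows(deltas=[[[0,1.5,0,0,0,0],[0,2.7,0,0,0,0],[0,3.4,0,0,0,0],[0,3.8,0,0,0,0],[0,3.8,0,0,0,0]]])

```text
time_s: 11.15
eef_pos: [0.5812, -0.0329, 0.1514]
eef_rot: [-90.0, 0.0, -0.0]
ft_force: [-0.1, -0.6, -0.4]
gripper_width: -0.002
```

play_rows(deltas=[[[0,0.2,0,0,0,0],[0,0.4,0,0,0,0],[0,0.6,0,0,0,0],[0,0.7,0,0,0,0],[0,0.8,0,0,0,0],[0,0.9,0,0,0,0]]])

```text
time_s: 11.75
eef_pos: [0.5815, -0.0333, 0.1431]
eef_rot: [-90.0, -0.0, -0.0]
ft_force: [-0.8, 0.4, 3.6]
gripper_width: 0.001
```

play_rows(deltas=[[[0,0.1,0,0,0,0],[0,0.2,0,0,0,0],[0,0.3,0,0,0,0]]])

```text
time_s: 12.05
eef_pos: [0.5815, -0.0333, 0.1398]
eef_rot: [-90.0, -0.0, -0.0]
ft_force: [-0.4, 0.2, 3.4]
gripper_width: 0.0
```

play_rows(deltas=[[[0,0.1,0,0,0,0],[0,0.2,0,0,0,0]]])

```text
time_s: 12.25
eef_pos: [0.5815, -0.0333, 0.1378]
eef_rot: [-90.0, -0.0, -0.0]
ft_force: [0.1, -0.6, 4.3]
gripper_width: -0.0
```

play_rows(deltas=[[[0,0.1,0,0,0,0]]])

```text
time_s: 12.35
eef_pos: [0.5815, -0.0333, 0.1367]
eef_rot: [-90.0, -0.0, -0.0]
ft_force: [-0.4, -1.3, 5.6]
gripper_width: 0.004
```

play_rows(deltas=[[[0,0.1,0,0,0,0]]])

```text
time_s: 12.45
eef_pos: [0.5815, -0.0333, 0.1359]
eef_rot: [-90.0, -0.0, -0.0]
ft_force: [-1.1, -1.0, 6.9]
gripper_width: 0.001
```

play_rows(deltas=[[[0,0.1,0,0,0,0],[0,0.1,0,0,0,0]]])

```text
time_s: 12.65
eef_pos: [0.5815, -0.0333, 0.1352]
eef_rot: [-90.0, -0.0, -0.0]
ft_force: [-0.7, 0.2, 9.9]
gripper_width: 0.001
```

play_rows(deltas=[[[0,-0.3,0,0,0,0],[0,-1,0,0,0,0],[0,-3,0,0,0,0],[0,-6,0,0,0,0],[0,-8,0,0,0,0],[0,-9,0,0,0,0],[0,-9,0,0,0,0]]])

```text
time_s: 13.35
eef_pos: [0.5817, -0.0332, 0.2257]
eef_rot: [-90.0, -0.1, -0.0]
ft_force: [-0.6, 0.2, -1.0]
gripper_width: -0.002
```

```bash
python3 chk.py; python3 - <<'E'
from h import *
c=cam("scene");cv2.imwrite("pics/end.png",c["img"][...,::-1])
E
```

```text
13.35 [ 0.58173212 -0.03324241  0.22567569] [-0.624844    0.17447666 -1.00791947] [-11.5  18.1   5.   76.9   0.   78.5]
scene small 201 z-home mm [-2.1 -0.5  1.3]
scene large 149 z-home mm [-1.9 -0.5  1.1]
top small 222 z-home mm [-3.   0.2  3.9]
top medium 237 z-home mm [-3.4  0.1  4. ]
wrist small 75 z-home mm [-2.  -1.4 -0.7]
wrist large 2352 z-home mm [-2.1 -1.3 -0.5]
```

View pics/end.png

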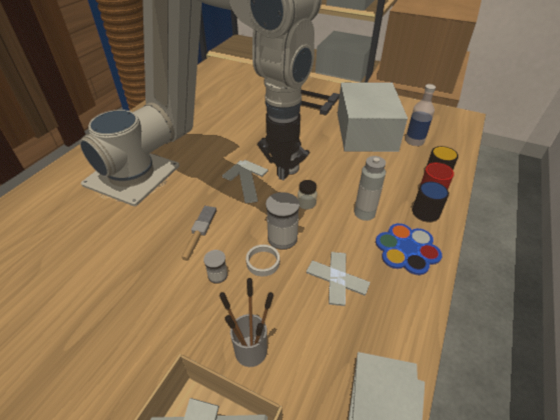

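The final view shows the lids down on the small tin (215,262) and the large tin (283,208). The gripper hangs clear and hides most of the medium tin, which the top camera shows home. The other things are at the same pixels as at the start. I hand the job in.

```bash
python3 -c "
from cell import close_job
print(close_job())"
```

```text
the job is handed in; nothing more can be done
None
```

I pressed all three lids home with the shut fingertips, in the order small, medium, large, and handed the job in at about 13.5 s. `close_job()` gives no verdict.

- **Force:** the force read-outs peaked at about 10 N on each lid, against the 25 N limit. They are taken only at the end of each move.
- **Lids:** after I let go, the cameras put each lid top between about -1.4 and +0.4 mm of its nominal home height. The joint limit is 2.5 mm. The wrist camera read about 1 mm lower than the other two, within its calibration error.
- **Tins and other things:** in the last picture the small and large tins and the other things are where they were at the start. I compared these by eye and did not measure them.
- **Medium tin:** it was mostly hidden in that last picture. The top camera confirmed only that its lid was home. I did not measure its position again after pressing it.
- **Odd reading:** early in the small lid's travel the sensor showed almost no force (about 0.5 N) although the lid was moving. Depth showed it following the finger, and the force then rose normally onto the seal.

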